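# Pack the horn bracket in its service case

## Robot

A 6-joint arm with a two-finger parallel gripper is mounted at the origin on the work surface. World frame = base frame: x ahead of the robot, y to its left, z up, the work surface at z = 0. Lengths are in m, angles in rad, forces in N, time in s.
With the tool pointing down it reaches from about 0.35 to 0.725 m from the base axis. Payload 4.3 kg.
Tool frame: the origin (TCP) lies on the centre line of the jaws, within the pads' length; the fingertips stand 17 mm ahead of it and the grasp point (between the pads) lies 2 mm behind it; z points along the fingers, x is the direction in which the jaws open and shut, and the axes are right-handed (so a half turn about z gives the same grasp; the last joint's range is limited). The gripper opens to 85 mm and grips with 20 to 120 N. Pads are 22 mm wide; open, the fingers measure 114 mm over their backs; the gripper's body (76 mm by 85 mm) begins 54 mm behind the grasp point. The pads swing forward as they close: fully open they stand 13 mm farther back than shut.
Start: joints at [-1.321, 0.377, 0.081, 1.274, 0, 1.46], TCP at [0.202, -0.538, 0.248] pointing down, gripper open.
Joint ranges: [-2.72, 2.72], [-0.84, 1.66], [-1.02, 1.22], [-1.77, 2.12], [-1.37, 1.28], [-3.14, 3.14]. Speed limits (rad/s): [2.57, 2.57, 3.14, 3.14, 3.14, 3.14].

## Interface

Orientations are given as a unit quaternion [x, y, z, w].
In Python, from cell import manip gives the robot as it stands.
- The arm moves only by the shell command python3 -m handwheel 'ROWS' [FORCE]. ROWS is JSON, a list of rows, each an object of numbers: "x", "y", "z": the shift along the tool's x, y, z scaled (see below); "yaw": the turn about the tool's z scaled (see below); "fingers": the closure, from 0 (fully open) to 1 (shut). In form: [{"x": .., "y": .., "z": .., "yaw": .., "fingers": ..}, ...]. A call has exactly 10 rows; each row shifts and turns the commanded pose from where the row before left it, along the tool's axes as they then stand; what a row does not reach is not made up. The controller multiplies each number of a shift by 0.25 m and each number of a turn by 90 degrees. A row lasts 1/10 s, in which the tool goes at most 50 mm and 8.59 degrees, less where a joint would pass 70% of its speed; a pose out of reach is approached as far as the arm can. A call with a number of a shift or a turn outside -1 to 1 is refused whole. A call with a gripper value outside its range is refused whole. The fingers move at their own pace and stop on an object; FORCE is the grip in N (left out, the last holds). Time passes only in rows, so rows that do not move let the fingers close, or fill a call up. It gives the time, the measured TCP pose, the force and the opening at its end, in the units of the state.
- manip.state(): the state, without advancing time (a new reading comes with each control period).
- manip.read_camera(name): name is "scene" or "side" or "wrist"; returns (picture, depth): 480x640x3 uint8, red, green, blue; 480x640 float32, m along the optical axis (not along the pixel's ray), 0 where there is no reading.
- manip.camera_params(name): a dict with "fx", "fy", "cx", "cy" (pixels), "k1" (the pictures are not rectified: a ray, as slopes to the right and down, at radius r is drawn at 1 + k1 r^2 times it, then the intrinsics apply), "rvec" (rotation vector, rad) and "tvec" (3), from world to camera coordinates, as OpenCV has them; the wrist camera has in their place "hand_eye" (4x4, takes a point from camera to tool coordinates, whose origin is the TCP and whose axes are the tool frame's). Camera axes: x right, y down, z forward; pixel columns grow to the right and rows downward; lengths in m; the calibration is good to about 2 mm. A picture is of the moment at which its call begins: read the wrist's pose just before it. camera_params takes no time and is no camera call.
- manip.job_done(): hands the job in, once; it reports no verdict.
The state is a dict: "time_s": time; "qpos": joint angles; "joint_vel": joint speeds; "effort": joint torques, N m; "tcp_pos": TCP position; "tool_rot": TCP orientation; "force": force on the tool from outside, world axes, zero at the start; "wrist_torque": the same for the moment, N m; "finger_gap": finger opening in m.
Only numpy, scipy, OpenCV 4.12 (cv2) and the standard library are available. Lean on these libraries where they do the work, as an engineer would, in place of code of your own. Each camera call takes 0.05 s, during which the arm holds its last target. There are 200 camera calls.

## Task

Pack the chrome horn bracket for the road: take it by its square foot, draw it right out from under the green riser shelf and set it down flat on the bench, let go, then take it again by the middle of its bar. Lay it gently, not dropped, fully down in the case's shaped pocket, collar in the wide end and foot in the narrow end, and let go of it while the lid still stands open; when nothing stands above the rim, close the lid fully without slamming it. Leave the tin motor cover, the brass nut and the green glass knob where they are.

Things in the scene. Friction and masses are not known exactly. Their poses are not given: they have to be found in the camera images.
- bracket_mid (a point): Centre of the loose chrome horn bracket, half-way along and 13 mm above its flat underside. It is 180 mm long along its own y, lies flat on the bench (z up), weighs 0.25 to 0.45 kg, balances within 5 mm of here. Bar 20 mm wide (x), 24 mm high, bare from y = -40 to +58 mm. At the start its collar and middle are under the riser; some 60 mm at the foot end stick out.
- bracket_foot (a point): Centre of the bracket's square foot, 74 mm towards +y from bracket_mid, same height: a block 30 mm wide (x), 32 mm long (y), 26 mm high, flush with the +y end.
- bracket_collar (a point): Centre of the bracket's collar, 65 mm towards -y from bracket_mid, same height: an upright disc 50 mm across, 26 mm high, with a black round mark on top.
- riser: Low green riser shelf fixed to the bench; origin on the bench under its roof's centre. Roof 130 mm wide (x), from y = -60 to +60 mm, underside 44 mm, top 52 mm above the bench. Side walls leave a bay 118 mm wide; back wall at y = -67 mm. Open only at +y, the way the bracket is drawn out. Two small tins fixed on the back half of the roof reach 82 mm above the bench.
- case: Dark wooden case fixed to the bench, 160 mm (x) by 240 mm (y) outside, walls and floor 5 mm, rim 48 mm above the bench; origin on the bench under its centre. The lid's hinge runs along y on the +x rim.
- pocket (a point): Pocket centre on the case's inner floor, 5 mm above the bench, axes as the case's: bracket_mid goes over it, axes alike, foot to +y. Blue blocks 28 mm high above the floor bound the pocket: 190 mm long (y), 58 mm wide (x) at the collar end (y from -95 to -28 mm), 38 mm at the foot end (y from 28 to 95 mm). Between y = -28 and 28 mm no blocks over the whole 150 mm inner width, for fingers.
- lid_hinge (a point): Middle of the lid's hinge line on the case's +x rim, 80 mm from the pocket centre, 48.5 mm above the bench. Axes turn with the lid; shut, they are parallel to the case's. Lid panel: dark wood, 160 mm from hinge to front edge (-x), 240 mm wide (y), 8 mm thick (inner face z = 0, outer face z = 8 mm).
- lid_edge (a point): Middle of the lid's front edge on its outer face, 160 mm from the hinge line; a flat brass tab 60 mm wide and 6 mm thick projects 16 mm beyond it.
- lid (a joint): Lid angle in rad: 0 shut on the rim, 1.57 upright, about 1.5 to 1.8 at the start, 1.9 fully open. A stiff hinge: the lid stays wherever it is left; 2 to 5 N pushed on its outer face near the front edge moves it.
- cover: Bystander: tin motor cover, round, 84 mm across, 38 mm high, standing on the bench; origin under its centre.
- nut: Bystander: brass crank nut, hexagonal, 58 mm over corners, 36 mm high; origin under its centre.
- knob: Bystander: green glass knob, 50 mm across, 48 mm high; origin under its centre.
Things that resemble listed ones, but are neither listed nor needed, are in the scene too. Of the things that look like the part that bears bracket_mid, take the one that is nearest to the robot's base at the start.

How it is judged:
By the outcome, as a careful person would: the job done as asked, in the order asked, and still so for the second after the job is handed in, with the robot touching nothing.
It also fails if it takes over 70 s, if anything falls off the work surface, if the arm or the gripper's body presses on something with over 40 N, if the wrist force passes 120 N, or if a joint passes its speed limit or range.

## Working session

There is one attempt and no reset: what is moved stays moved. The work goes in short steps, Python scripts to look and compute and a shell command to move; the robot and the scene stay as the last step left them, time stands still between calls to the robot, and variables do not carry over. Pictures are saved under pics/ and viewed, about 8 in all and at most 12, crops included, and the job is handed in when it is done.

```bash
ls; mkdir -p pics; cat > h.py <<'E'
import numpy as np, cv2
from cell import manip
from scipy.spatial.transform import Rotation as R
def cam(name):
    p=manip.camera_params(name)
    if 'hand_eye' in p:
        s=manip.state(); T=np.eye(4); T[:3,:3]=R.from_quat(s['tool_rot']).as_matrix(); T[:3,3]=s['tcp_pos']
        C=T@np.array(p['hand_eye'])
    else:
        Rm=cv2.Rodrigues(np.array(p['rvec'],float))[0]; C=np.eye(4); C[:3,:3]=Rm.T; C[:3,3]=-Rm.T@np.array(p['tvec']).ravel()
    return p,C
def rays(p,C,uv):
    uv=np.atleast_2d(np.array(uv,float))
    K=np.array([[p['fx'],0,p['cx']],[0,p['fy'],p['cy']],[0,0,1.]])
    n=cv2.undistortPoints(uv[:,None],K,np.array([p['k1'],0,0,0.]))[:,0]
    return C[:3,3], np.c_[n,np.ones(len(n))]@C[:3,:3].T
def onplane(p,C,uv,z):
    o,d=rays(p,C,uv); return o+d*((z-o[2])/d[:,2])[:,None]
def withdepth(p,C,uv,D):
    o,d=rays(p,C,uv); uv=np.atleast_2d(uv).astype(int); return o+d*D[uv[:,1],uv[:,0]][:,None]
def shot(name,tag):
    p,C=cam(name); im,D=manip.read_camera(name)
    cv2.imwrite(f'pics/{tag}.png',im[:,:,::-1]); np.savez(f'pics/{tag}.npz',D=D,C=C); 
    return p,C,im,D
E
python3 - <<'E'
from h import *
for n in('scene','side'):
    p,C,im,D=shot(n,n+'0'); print(n,C.round(3).tolist(),p['fx'],p['k1'])
print(manip.state())
E
```

```text
pics
scene [[0.42, 0.756, -0.502, 1.328], [0.907, -0.359, 0.218, -0.401], [-0.015, -0.547, -0.837, 1.322], [0.0, 0.0, 0.0, 1.0]] 609.1640342001333 0.024022718205397846
side [[-0.877, -0.346, 0.335, 0.132], [-0.481, 0.657, -0.581, 0.698], [-0.019, -0.67, -0.742, 1.059], [0.0, 0.0, 0.0, 1.0]] 573.4730246997927 -0.05455736965325198
{'time_s': 0.1, 'qpos': array([-1.32132034e+00,  3.77994987e-01,  7.97659044e-02,  1.27443366e+00,
        2.96864104e-05,  1.46046790e+00]), 'joint_vel': array([ 0.00050641, -0.00253624,  0.00391701, -0.00079218,  0.00080422,
       -0.00079654]), 'effort': array([ 1.14476530e-03, -4.64692533e+01,  2.70582515e+01,  1.20499576e-02,
       -1.48845820e-04, -8.33739648e-06]), 'tcp_pos': array([ 0.20230973, -0.53762631,  0.24745394]), 'tool_rot': array([ 8.22219551e-01, -5.69169692e-01, -6.94414853e-04, -6.23609064e-04]), 'force': array([ 0.66123987, -0.2621753 , -0.66733578]), 'wrist_torque': array([-0.03813455,  0.01490441,  0.00457726]), 'finger_gap': 0.08551026738364027}
```

View pics/scene0.png

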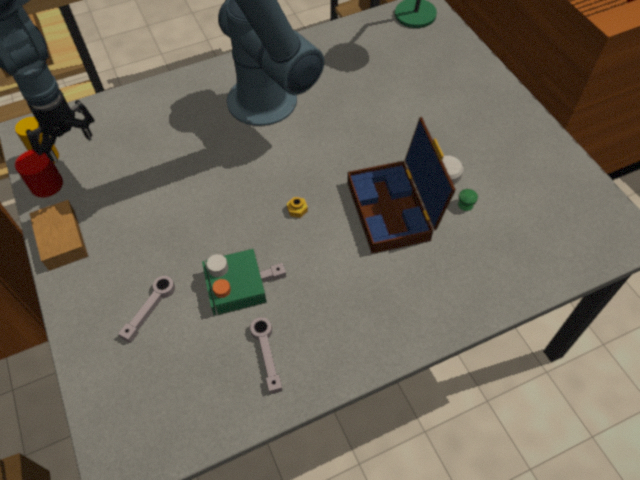

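View pics/side0.png

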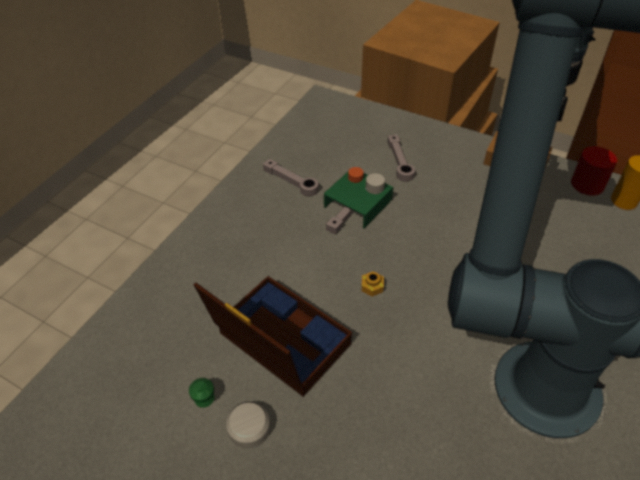

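The scene view shows the riser at about (235,280) with the target's foot at (278,271). The case is at about (390,205) with its lid standing on the right, and the nut is at (297,206). The two decoy brackets lie at (147,308) and (267,355).

```bash
python3 - <<'E'
from h import *
p,C=cam('scene'); im=cv2.imread('pics/scene0.png'); D=np.load('pics/scene0.npz')['D']
hsv=cv2.cvtColor(im,cv2.COLOR_BGR2HSV)
v,u=np.mgrid[:480,:640]; P=withdepth(p,C,np.c_[u.ravel(),v.ravel()],D).reshape(480,640,3)
z=P[...,2]
def rect(m,name):
    r=cv2.minAreaRect((P[m][:,:2]*1000).astype(np.float32)); print(name,m.sum(),np.round(r[0],1),np.round(r[1],1),round(r[2],1), 'zmed',np.median(z[m]).round(4)); return r
box=lambda a,b,c,d:(u>a)&(u<b)&(v>c)&(v<d)
g=(hsv[...,0]>55)&(hsv[...,0]<90)&(hsv[...,1]>120)
roof=g&box(190,300,235,325)&(z>.045)&(z<.058); rect(roof,'roof')
foot=box(255,295,255,290)&(hsv[...,1]<80)&(z>.015)&(z<.04)
q=P[foot]; print('foot+bar',foot.sum(),q[:,:2].mean(0)); rect(foot,'foot')
rim=box(340,440,150,255)&(z>.040)&(z<.056); r=rect(rim,'case rim'); print(cv2.boxPoints(r).round())
lid=box(390,460,110,235)&(z>.07); L=P[lid]; c=L.mean(0); U,S,V=np.linalg.svd(L-c); print('lid',lid.sum(),c,V.round(3).tolist(),L.min(0),L.max(0))
for n,(a,b,c_,d) in dict(nut=(285,312,192,220),cover=(435,468,150,185),knob=(455,482,185,212)).items():
    m=box(a,b,c_,d)&(z>.02)&(z<.06); print(n,P[m].mean(0).round(3),P[m].min(0).round(3),P[m].max(0).round(3))
for n,uv in dict(l=(147,308),r=(267,355)).items(): print(n,P[uv[1],uv[0]])
print('base check bench z',z[150,200],z[400,200])
E
```

```text
roof 1406 [ 575.2 -301.9] [124.6 131.1] 80.6 zmed 0.0518
foot+bar 265 [ 0.58786581 -0.20417908]
foot 265 [ 585.6 -206.7] [61.4 33.7] 84.2 zmed 0.0244
case rim 841 [530.2 148.2] [167.7 249.8] 79.6 zmed 0.0465
[[392.  88.]
 [638.  43.]
 [668. 208.]
 [423. 253.]]
lid 2658 [0.56651384 0.23049598 0.16079961] [[0.558, -0.388, 0.734], [-0.776, 0.068, 0.627], [-0.293, -0.919, -0.263]] [ 0.42882466 -0.40130951  0.07008449] [1.32751457 0.2757427  1.32210104]
nut [ 0.429 -0.071  0.03 ] [ 0.396 -0.095  0.02 ] [ 0.455 -0.046  0.044]
cover [0.5   0.362 0.036] [0.457 0.338 0.02 ] [0.535 0.394 0.049]
knob [0.607 0.339 0.042] [0.576 0.317 0.026] [0.63  0.368 0.053]
l [ 0.5518224  -0.51324301  0.0247637 ]
r [ 0.78304403 -0.29986062  0.02326822]
base check bench z 0.0023286568567775223 -0.0022580641714329275
```

```bash
cat >> h.py <<'E'
def to(x,y,z,ang=None):
    "print scaled total deltas in present tool axes; ang = wanted world angle of tool x, deg"
    s=manip.state(); Rm=R.from_quat(s['tool_rot']).as_matrix(); d=Rm.T@(np.array([x,y,z])-s['tcp_pos'])/0.25
    a=np.degrees(np.arctan2(Rm[1,0],Rm[0,0]))
    print('t',round(s['time_s'],2),'tcp',s['tcp_pos'].round(4),'angx',round(a,2),'toolz',Rm[:,2].round(3),'gap',round(s['finger_gap'],4),'F',s['force'].round(1))
    print('scaled d',d.round(4),'yaw',None if ang is None else round(-(((ang-a+180)%360)-180)/90,4))
E
python3 -m handwheel '[{"yaw":-0.0884},{"yaw":-0.0884},{"yaw":-0.0884},{"yaw":-0.0884},{"yaw":-0.0884},{"yaw":-0.0884},{"yaw":-0.0884},{"yaw":-0.0884},{},{}]' 40
python3 -c "
from h import *
to(.587,-.2,.25,-5.8); print(np.round(manip.camera_params('wrist')['hand_eye'],3))"
```

```text
t 0.1 tcp [ 0.2023 -0.5376  0.2475] angx -69.38 toolz [-0.     0.002 -1.   ] gap 0.0855 F [ 0.7 -0.3 -0.7]
scaled d [-0.7223 -1.9157 -0.0084] yaw -0.7065
[[ 1.     0.    -0.001 -0.001]
 [ 0.     0.945  0.328 -0.085]
 [ 0.001 -0.328  0.945 -0.126]
 [ 0.     0.     0.     1.   ]]schema error: expected keys x, y, z, yaw, fingers
```

```bash
r=0
python3 -m handwheel '[{"x":0,"y":0,"z":0,"yaw":-0.0884,"fingers":0},{"x":0,"y":0,"z":0,"yaw":-0.0884,"fingers":0},{"x":0,"y":0,"z":0,"yaw":-0.0884,"fingers":0},{"x":0,"y":0,"z":0,"yaw":-0.0884,"fingers":0},{"x":0,"y":0,"z":0,"yaw":-0.0884,"fingers":0},{"x":0,"y":0,"z":0,"yaw":-0.0884,"fingers":0},{"x":0,"y":0,"z":0,"yaw":-0.0884,"fingers":0},{"x":0,"y":0,"z":0,"yaw":-0.0884,"fingers":0},{"x":0,"y":0,"z":0,"yaw":0,"fingers":0},{"x":0,"y":0,"z":0,"yaw":0,"fingers":0}]' 40
python3 -c "
from h import *
to(.587,-.2,.25,-5.8)"
```

```text
time_s: 1.1
tcp_pos: [0.2024, -0.538, 0.248]
tool_rot: [0.999, -0.051, -0.0, -0.0]
force: [-0.2, -0.3, -0.2]
finger_gap: 0.0856
t 1.1 tcp [ 0.2024 -0.538   0.248 ] angx -5.9 toolz [-0.     0.001 -1.   ] gap 0.0856 F [-0.2 -0.3 -0.2]
scaled d [ 1.3913 -1.5029 -0.0075] yaw -0.0011
```

```bash
python3 -m handwheel '[{"x":0.136,"y":-0.146,"z":0,"yaw":0,"fingers":0},{"x":0.136,"y":-0.146,"z":0,"yaw":0,"fingers":0},{"x":0.136,"y":-0.146,"z":0,"yaw":0,"fingers":0},{"x":0.136,"y":-0.146,"z":0,"yaw":0,"fingers":0},{"x":0.136,"y":-0.146,"z":0,"yaw":0,"fingers":0},{"x":0.136,"y":-0.146,"z":0,"yaw":0,"fingers":0},{"x":0.136,"y":-0.146,"z":0,"yaw":0,"fingers":0},{"x":0.136,"y":-0.146,"z":0,"yaw":0,"fingers":0},{"x":0.136,"y":-0.146,"z":0,"yaw":0,"fingers":0},{"x":0.136,"y":-0.146,"z":0,"yaw":0,"fingers":0}]'
python3 -c "
from h import *
shot('wrist','w1')
to(.587,-.2,.25,-5.8)"
```

```text
time_s: 2.1
tcp_pos: [0.5785, -0.2074, 0.2483]
tool_rot: [0.999, -0.051, 0.0, 0.0]
force: [-0.3, -0.6, 0.1]
finger_gap: 0.0857
t 2.15 tcp [ 0.5835 -0.2016  0.2476] angx -5.47 toolz [ 0.004  0.005 -1.   ] gap 0.0854 F [4.9 3.1 0.9]
scaled d [ 0.0133 -0.0076 -0.0095] yaw 0.0037
```

View pics/w1.png

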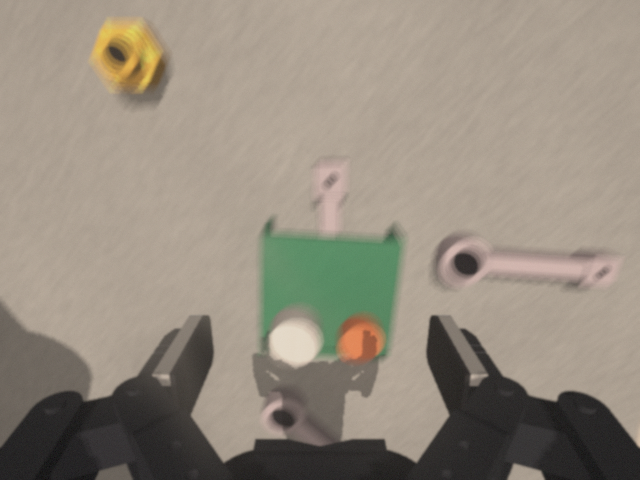

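The wrist view shows the foot at (330,180), with the riser mouth below it at about (330,238). It is slightly motion-blurred, so I'll retake it at rest and measure from that.

```bash
python3 - <<'E'
from h import *
manip.read_camera('wrist');
p,C,im,D=shot('wrist','w2')
hsv=cv2.cvtColor(im,cv2.COLOR_RGB2HSV)
v,u=np.mgrid[:480,:640]; P=withdepth(p,C,np.c_[u.ravel(),v.ravel()],D).reshape(480,640,3); z=P[...,2]
box=(u>295)&(u<365)&(v>145)&(v<232)
print('bench',np.median(z[100:150,200:300]),'foot',np.median(z[165:195,322:340]))
m=box&(z>.017)&(z<.035)
# columns/rows widths along the part
uv=np.c_[u[m],v[m]]; Q=onplane(p,C,uv,.026)[:,:2]
r=cv2.minAreaRect((Q*1000).astype(np.float32)); print(r)
y=Q[:,1]
for a in np.arange(y.min(),y.max(),.006):
    k=(y>=a)&(y<a+.006); print(round(a*1000),k.sum(),(Q[k,0].min()*1000).round(1),(Q[k,0].max()*1000).round(1))
g=(hsv[...,0]>55)&(hsv[...,0]<90)&(hsv[...,1]>120)&(z>.045)&(z<.06)&(v<310)
print('roof',cv2.minAreaRect((P[g][:,:2]*1000).astype(np.float32)))
to(.587,-.2,.25,-5.8)
E
```

```text
bench 0.0008122517549195574 foot 0.026342330100296824
((584.2736206054688, -201.61569213867188), (57.55588912963867, 29.1424560546875), 84.54517364501953)
-231 115 571.6 591.2
-225 128 572.1 591.7
-219 128 572.7 592.2
-213 128 573.3 592.7
-207 176 569.6 598.9
-201 200 569.8 599.3
-195 201 570.4 599.8
-189 207 571.0 600.3
-183 206 571.7 600.7
-177 162 572.2 600.9
roof ((0.0, 0.0), (0.0, 0.0), 0.0)
t 2.25 tcp [ 0.579  -0.2066  0.2476] angx -5.57 toolz [-0.  0. -1.] gap 0.0852 F [-0.1 -0.1  0.6]
scaled d [ 0.0295 -0.0293 -0.0096] yaw 0.0026
```

```bash
python3 -c "
from h import *
to(.5855,-.189,.021,-5.4)"
```

```text
t 2.25 tcp [ 0.579  -0.2066  0.2476] angx -5.57 toolz [-0.  0. -1.] gap 0.0852 F [-0.1 -0.1  0.6]
scaled d [ 0.0196 -0.0723  0.9064] yaw -0.0019
```

```bash
python3 -m handwheel '[{"x":0.01,"y":-0.036,"z":0.05,"yaw":-0.002,"fingers":0},{"x":0.01,"y":-0.036,"z":0.12,"yaw":0,"fingers":0},{"x":0,"y":0,"z":0.16,"yaw":0,"fingers":0},{"x":0,"y":0,"z":0.16,"yaw":0,"fingers":0},{"x":0,"y":0,"z":0.16,"yaw":0,"fingers":0},{"x":0,"y":0,"z":0.12,"yaw":0,"fingers":0},{"x":0,"y":0,"z":0.08,"yaw":0,"fingers":0},{"x":0,"y":0,"z":0.04,"yaw":0,"fingers":0},{"x":0,"y":0,"z":0.016,"yaw":0,"fingers":0},{"x":0,"y":0,"z":0,"yaw":0,"fingers":0}]'
python3 -m handwheel '[{"x":0,"y":0,"z":0,"yaw":0,"fingers":1},{"x":0,"y":0,"z":0,"yaw":0,"fingers":1},{"x":0,"y":0,"z":0,"yaw":0,"fingers":1},{"x":0,"y":0,"z":0,"yaw":0,"fingers":1},{"x":0,"y":0,"z":0,"yaw":0,"fingers":1},{"x":0,"y":0,"z":0,"yaw":0,"fingers":1},{"x":0,"y":0,"z":0,"yaw":0,"fingers":1},{"x":0,"y":0,"z":0,"yaw":0,"fingers":1},{"x":0,"y":0,"z":0,"yaw":0,"fingers":1},{"x":0,"y":0,"z":0,"yaw":0,"fingers":1}]' 40
python3 -c "
from h import *
to(.5855+.0154,-.189+.16,.023,-5.4)"
```

```text
time_s: 3.25
tcp_pos: [0.5839, -0.1923, 0.0222]
tool_rot: [0.999, -0.049, 0.0, 0.0]
force: [-0.2, -0.3, 0.3]
finger_gap: 0.0857
time_s: 4.25
tcp_pos: [0.585, -0.1918, 0.0228]
tool_rot: [0.999, -0.048, 0.001, 0.0]
force: [0.7, 0.7, 6.2]
finger_gap: 0.0291
t 4.25 tcp [ 0.585  -0.1918  0.0228] angx -5.55 toolz [ 0.002 -0.001 -1.   ] gap 0.0291 F [0.7 0.7 6.2]
scaled d [ 4.000e-04 -6.544e-01 -1.300e-03] yaw -0.0017
```

```bash
python3 -m handwheel '[{"x":0,"y":-0.03,"z":-0.006,"yaw":0,"fingers":1},{"x":0,"y":-0.06,"z":0,"yaw":0,"fingers":1},{"x":0,"y":-0.085,"z":0,"yaw":0,"fingers":1},{"x":0,"y":-0.09,"z":0,"yaw":0,"fingers":1},{"x":0,"y":-0.09,"z":0,"yaw":0,"fingers":1},{"x":0,"y":-0.09,"z":0,"yaw":0,"fingers":1},{"x":0,"y":-0.085,"z":0,"yaw":0,"fingers":1},{"x":0,"y":-0.07,"z":0,"yaw":0,"fingers":1},{"x":0,"y":-0.04,"z":0,"yaw":0,"fingers":1},{"x":0,"y":-0.015,"z":0,"yaw":0,"fingers":1}]'
python3 -c "
from h import *
shot('scene','s1'); im=cv2.imread('pics/s1.png')[130:380,150:500]; cv2.imwrite('pics/s1c.png',cv2.resize(im,None,fx=2,fy=2))
to(.6,-.029,.023,-5.4)"
```

```text
time_s: 5.25
tcp_pos: [0.5993, -0.0272, 0.0228]
tool_rot: [0.999, -0.048, -0.001, 0.0]
force: [-0.6, -1.5, -1.5]
finger_gap: 0.0291
t 5.3 tcp [ 0.5994 -0.0272  0.0229] angx -5.48 toolz [-0.001  0.001 -1.   ] gap 0.029 F [-0.4  1.2 -1.6]
scaled d [ 0.003   0.007  -0.0004] yaw -0.0009
```

View pics/s1c.png

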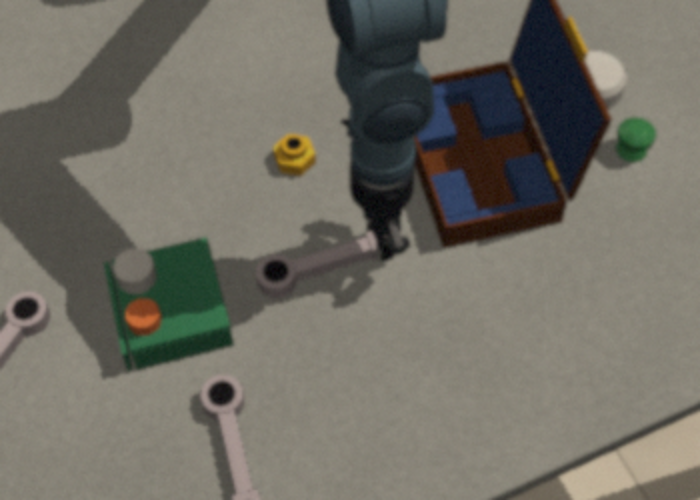

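The bracket is fully clear of the riser: its collar is at (276,270) and the riser edge at about (220,290). Next I set it down, release and rise.

```bash
python3 -m handwheel '[{"x":0,"y":0,"z":0.005,"yaw":0,"fingers":1},{"x":0,"y":0,"z":0,"yaw":0,"fingers":1},{"x":0,"y":0,"z":0,"yaw":0,"fingers":0},{"x":0,"y":0,"z":0,"yaw":0,"fingers":0},{"x":0,"y":0,"z":0,"yaw":0,"fingers":0},{"x":0,"y":0,"z":0,"yaw":0,"fingers":0},{"x":0,"y":0,"z":0,"yaw":0,"fingers":0},{"x":0,"y":0,"z":0,"yaw":0,"fingers":0},{"x":0,"y":0,"z":0,"yaw":0,"fingers":0},{"x":0,"y":0,"z":-0.02,"yaw":0,"fingers":0}]'
python3 -m handwheel '[{"x":0,"y":0,"z":-0.05,"yaw":0,"fingers":0},{"x":0,"y":0,"z":-0.1,"yaw":0,"fingers":0},{"x":0,"y":0,"z":-0.15,"yaw":0,"fingers":0},{"x":0,"y":0,"z":-0.15,"yaw":0,"fingers":0},{"x":0,"y":0,"z":-0.15,"yaw":0,"fingers":0},{"x":0,"y":0,"z":-0.15,"yaw":0,"fingers":0},{"x":0,"y":0,"z":-0.1,"yaw":0,"fingers":0},{"x":0,"y":0,"z":-0.05,"yaw":0,"fingers":0},{"x":0,"y":0,"z":0,"yaw":0,"fingers":0},{"x":0,"y":0,"z":0,"yaw":0,"fingers":0}]'
python3 - <<'E'
from h import *
p,C,im,D=shot('wrist','w3')
v,u=np.mgrid[:480,:640]; P=withdepth(p,C,np.c_[u.ravel(),v.ravel()],D).reshape(480,640,3); z=P[...,2]
hsv=cv2.cvtColor(im,cv2.COLOR_RGB2HSV)
m=((z>.017)&(z<.035)&(hsv[...,1]<90)&(P[...,0]>.52)&(P[...,0]<.66)&(P[...,1]>-.22)&(P[...,1]<.0)).astype(np.uint8)
n,lab,st,ce=cv2.connectedComponentsWithStats(m); k=1+np.argmax(st[1:,4]); m=lab==k; print(st[k])
Q=onplane(p,C,np.c_[u[m],v[m]],.026)[:,:2]
print(cv2.minAreaRect((Q*1000).astype(np.float32)))
print('bench z',np.median(z[m]))
to(.6,-.029,.023,-5.4)
E
```

```text
time_s: 6.3
tcp_pos: [0.5992, -0.0285, 0.0265]
tool_rot: [0.999, -0.048, -0.001, -0.0]
force: [0.4, 0.6, -0.6]
finger_gap: 0.0856
time_s: 7.3
tcp_pos: [0.5999, -0.0286, 0.2524]
tool_rot: [0.999, -0.048, 0.0, 0.0]
force: [0.4, -0.4, -0.3]
finger_gap: 0.0851
[ 297  182   47  165 4380]
((592.9508056640625, -97.81402587890625), (179.91607666015625, 49.27552795410156), 84.43782806396484)
bench z 0.025824627721203586
t 7.35 tcp [ 0.5994 -0.0285  0.2515] angx -5.56 toolz [-0.001  0.    -1.   ] gap 0.0857 F [ 0.8 -0.4 -0.3]
scaled d [0.0034 0.0015 0.914 ] yaw -0.0017
```

View pics/w3.png

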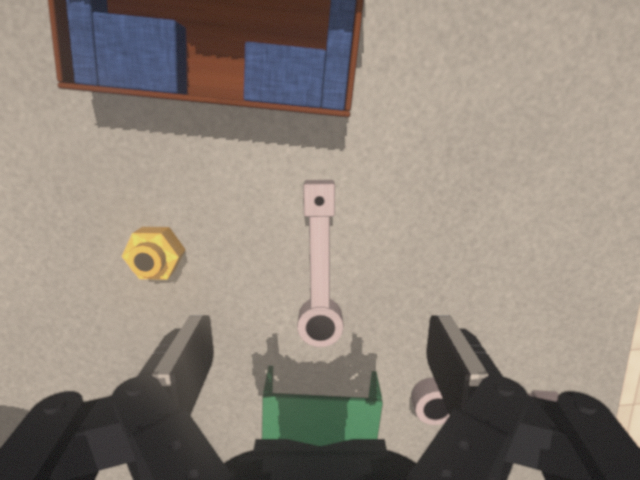

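The bracket lies flat on the bench with its foot at (319,199), bar at about (319,260) and collar at (320,327). I'll look at the case from above before the second grasp.

```bash
python3 -m handwheel '[{"x":-0.05,"y":-0.12,"z":-0.05,"yaw":0,"fingers":0},{"x":-0.06,"y":-0.13,"z":-0.07,"yaw":0,"fingers":0},{"x":-0.06,"y":-0.13,"z":-0.07,"yaw":0,"fingers":0},{"x":-0.06,"y":-0.13,"z":-0.07,"yaw":0,"fingers":0},{"x":-0.06,"y":-0.1,"z":-0.05,"yaw":0,"fingers":0},{"x":-0.03,"y":-0.05,"z":0,"yaw":0,"fingers":0},{"x":0,"y":0,"z":0,"yaw":0,"fingers":0},{"x":0,"y":0,"z":0,"yaw":0,"fingers":0},{"x":0,"y":0,"z":0,"yaw":0,"fingers":0},{"x":0,"y":0,"z":0,"yaw":0,"fingers":0}]'
python3 - <<'E'
from h import *
p,C,im,D=shot('wrist','w4')
v,u=np.mgrid[:480,:640]; P=withdepth(p,C,np.c_[u.ravel(),v.ravel()],D).reshape(480,640,3); z=P[...,2]
hsv=cv2.cvtColor(im,cv2.COLOR_RGB2HSV)
blue=(hsv[...,0]>100)&(hsv[...,0]<130)&(hsv[...,1]>70)&(z>.026)&(z<.042)
print(blue.sum(),np.median(z[blue]))
Q=onplane(p,C,np.c_[u[blue],v[blue]],.033)[:,:2]
r=cv2.minAreaRect((Q*1000).astype(np.float32)); print('blue',r,cv2.boxPoints(r).round(1).tolist())
rim=(z>.042)&(z<.055)&(P[...,1]>0)&(v<320)
Q=onplane(p,C,np.c_[u[rim],v[rim]],.048)[:,:2]
r=cv2.minAreaRect((Q*1000).astype(np.float32)); print('rim',rim.sum(),r)
lid=(z>.07)&(z<.25)&(v<300)&(P[...,1]>.15); L=P[lid]; print('lid',lid.sum(),L.min(0),L.max(0))
to(.593,-.0978,.021,-5.56)
E
```

```text
time_s: 8.35
tcp_pos: [0.5364, 0.1421, 0.3286]
tool_rot: [0.999, -0.049, -0.001, 0.0]
force: [-0.2, -0.5, -0.8]
finger_gap: 0.0849
12805 0.03364066575264918
blue ((530.2901000976562, 148.65188598632812), (147.021240234375, 226.99285888671875), 78.94409942626953) [[404.79998779296875, 98.30000305175781], [627.5999755859375, 54.70000076293945], [655.7999877929688, 199.0], [433.0, 242.60000610351562]]
rim 4005 ((529.7118530273438, 149.38323974609375), (160.30213928222656, 239.5851287841797), 78.97230529785156)
lid 18019 [0.42931572 0.20816347 0.07007886] [0.66784412 0.27934811 0.22506764]
t 8.4 tcp [0.5364 0.1423 0.3288] angx -5.65 toolz [-0.001 -0.    -1.   ] gap 0.0854 F [ 0.3 -0.2 -0.3]
scaled d [0.321  0.9326 1.2314] yaw -0.001
```

View pics/w4.png

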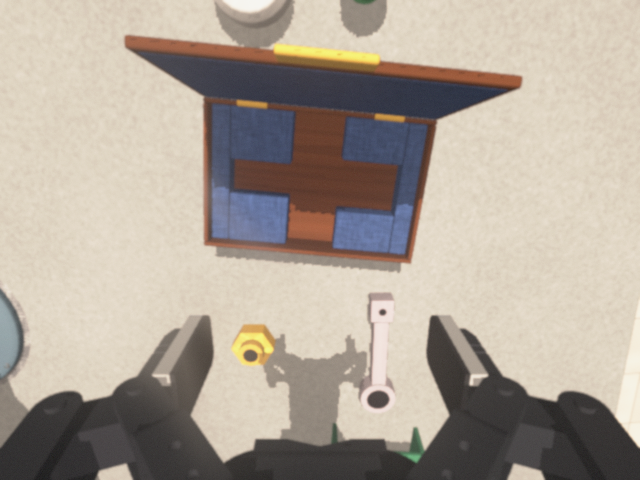

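```bash
python3 -m handwheel '[{"x":0.0535,"y":0.1554,"z":0.07,"yaw":0,"fingers":0},{"x":0.0535,"y":0.1554,"z":0.07,"yaw":0,"fingers":0},{"x":0.0535,"y":0.1554,"z":0.07,"yaw":0,"fingers":0},{"x":0.0535,"y":0.1554,"z":0.07,"yaw":0,"fingers":0},{"x":0.0535,"y":0.1554,"z":0.07,"yaw":0,"fingers":0},{"x":0.0535,"y":0.1554,"z":0.07,"yaw":0,"fingers":0},{"x":0,"y":0,"z":0.14,"yaw":0,"fingers":0},{"x":0,"y":0,"z":0.16,"yaw":0,"fingers":0},{"x":0,"y":0,"z":0.16,"yaw":0,"fingers":0},{"x":0,"y":0,"z":0.1,"yaw":0,"fingers":0}]'
python3 -c "
from h import *
manip.read_camera('scene');to(.593,-.0978,.022,-5.56)"
```

```text
time_s: 9.4
tcp_pos: [0.5915, -0.097, 0.081]
tool_rot: [0.999, -0.049, -0.002, -0.0]
force: [-0.3, 0.8, -0.8]
finger_gap: 0.0852
t 9.45 tcp [ 0.5893 -0.0963  0.0775] angx -5.64 toolz [-0.009  0.002 -1.   ] gap 0.0853 F [-0.9 -0.6 -2.8]
scaled d [0.0175 0.0048 0.222 ] yaw -0.0009
```

```bash
python3 -m handwheel '[{"x":0,"y":0,"z":0.06,"yaw":0,"fingers":0},{"x":0,"y":0,"z":0.08,"yaw":0,"fingers":0},{"x":0,"y":0,"z":0.06,"yaw":0,"fingers":0},{"x":0,"y":0,"z":0.03,"yaw":0,"fingers":0},{"x":0,"y":0,"z":0.012,"yaw":0,"fingers":0},{"x":0,"y":0,"z":0,"yaw":0,"fingers":0},{"x":0,"y":0,"z":0,"yaw":0,"fingers":0},{"x":0,"y":0,"z":0,"yaw":0,"fingers":0},{"x":0,"y":0,"z":0,"yaw":0,"fingers":0},{"x":0,"y":0,"z":0,"yaw":0,"fingers":0}]'
python3 -c "
from h import *
to(.593,-.0978,.022,-5.56)"
```

```text
time_s: 10.45
tcp_pos: [0.5938, -0.0965, 0.0245]
tool_rot: [0.999, -0.048, 0.0, 0.0]
force: [-0.5, 0.9, -1.3]
finger_gap: 0.0856
t 10.45 tcp [ 0.5938 -0.0965  0.0245] angx -5.55 toolz [ 0.001 -0.    -1.   ] gap 0.0856 F [-0.5  0.9 -1.3]
scaled d [-0.0027  0.0055  0.0099] yaw 0.0001
```

Fine. Close with correction, at a moderate grip.

```bash
python3 -m handwheel '[{"x":-0.002,"y":0.0055,"z":0.01,"yaw":0,"fingers":0},{"x":0,"y":0,"z":0,"yaw":0,"fingers":1},{"x":0,"y":0,"z":0,"yaw":0,"fingers":1},{"x":0,"y":0,"z":0,"yaw":0,"fingers":1},{"x":0,"y":0,"z":0,"yaw":0,"fingers":1},{"x":0,"y":0,"z":0,"yaw":0,"fingers":1},{"x":0,"y":0,"z":0,"yaw":0,"fingers":1},{"x":0,"y":0,"z":0,"yaw":0,"fingers":1},{"x":0,"y":0,"z":0,"yaw":0,"fingers":1},{"x":0,"y":0,"z":0,"yaw":0,"fingers":1}]' 60
python3 -c "
from h import *
to(.593,-.0978,.16,-5.56)"
```

```text
time_s: 11.45
tcp_pos: [0.5931, -0.0978, 0.0218]
tool_rot: [0.999, -0.048, 0.0, 0.0]
force: [-0.3, 0.3, 3.8]
finger_gap: 0.0182
t 11.45 tcp [ 0.5931 -0.0978  0.0218] angx -5.55 toolz [ 0.001 -0.    -1.   ] gap 0.0182 F [-0.3  0.3  3.8]
scaled d [-1.000e-04  2.000e-04 -5.528e-01] yaw 0.0001
```

```bash
python3 -m handwheel '[{"x":0,"y":0,"z":-0.03,"yaw":0,"fingers":1},{"x":0,"y":0,"z":-0.06,"yaw":0,"fingers":1},{"x":0,"y":0,"z":-0.08,"yaw":0,"fingers":1},{"x":0,"y":0,"z":-0.09,"yaw":0,"fingers":1},{"x":0,"y":0,"z":-0.09,"yaw":0,"fingers":1},{"x":0,"y":0,"z":-0.08,"yaw":0,"fingers":1},{"x":0,"y":0,"z":-0.06,"yaw":0,"fingers":1},{"x":0,"y":0,"z":-0.03,"yaw":-0.03,"fingers":1},{"x":0,"y":0,"z":0,"yaw":-0.06,"fingers":1},{"x":0,"y":0,"z":0,"yaw":-0.085,"fingers":1}]'
python3 -m handwheel '[{"x":0,"y":0,"z":0,"yaw":-0.09,"fingers":1},{"x":0,"y":0,"z":0,"yaw":-0.09,"fingers":1},{"x":0,"y":0,"z":0,"yaw":-0.09,"fingers":1},{"x":0,"y":0,"z":0,"yaw":-0.09,"fingers":1},{"x":0,"y":0,"z":0,"yaw":-0.09,"fingers":1},{"x":0,"y":0,"z":0,"yaw":-0.09,"fingers":1},{"x":0,"y":0,"z":0,"yaw":-0.09,"fingers":1},{"x":0,"y":0,"z":0,"yaw":-0.075,"fingers":1},{"x":0,"y":0,"z":0,"yaw":-0.045,"fingers":1},{"x":0,"y":0,"z":0,"yaw":-0.0144,"fingers":1}]'
python3 -c "
from h import *
to(.530,.149,.15,79)"
```

```text
time_s: 12.45
tcp_pos: [0.5922, -0.0977, 0.1513]
tool_rot: [0.996, 0.091, -0.001, -0.0]
force: [-0.4, -0.1, -4.1]
finger_gap: 0.0185
time_s: 13.45
tcp_pos: [0.592, -0.0976, 0.1508]
tool_rot: [0.771, 0.636, -0.001, -0.001]
force: [-0.4, 0.9, -4.4]
finger_gap: 0.0185
t 13.45 tcp [ 0.592  -0.0976  0.1508] angx 79.04 toolz [-0.002  0.    -1.   ] gap 0.0185 F [-0.4  0.9 -4.4]
scaled d [ 0.9212 -0.4308  0.004 ] yaw 0.0005
```

```bash
python3 -m handwheel '[{"x":0.06,"y":-0.028,"z":0,"yaw":0,"fingers":1},{"x":0.12,"y":-0.056,"z":0,"yaw":0,"fingers":1},{"x":0.14,"y":-0.066,"z":0,"yaw":0,"fingers":1},{"x":0.15,"y":-0.07,"z":0,"yaw":0,"fingers":1},{"x":0.15,"y":-0.07,"z":0,"yaw":0,"fingers":1},{"x":0.14,"y":-0.066,"z":0,"yaw":0,"fingers":1},{"x":0.1,"y":-0.046,"z":0,"yaw":0,"fingers":1},{"x":0.05,"y":-0.024,"z":0,"yaw":0,"fingers":1},{"x":0.011,"y":-0.005,"z":0,"yaw":0,"fingers":1},{"x":0,"y":0,"z":0,"yaw":0,"fingers":1}]'
python3 - <<'E'
from h import *
p,C,im,D=shot('wrist','w5'); manip.read_camera('side') 
s=shot('side','sd1')
cv2.imwrite('pics/c5.png',np.hstack([cv2.resize(im[:,:,::-1],(400,300)),cv2.resize(s[2][200:440,150:470,::-1],(400,300))]))
v,u=np.mgrid[:480,:640]; P=withdepth(p,C,np.c_[u.ravel(),v.ravel()],D).reshape(480,640,3); z=P[...,2]
hsv=cv2.cvtColor(im,cv2.COLOR_RGB2HSV)
m=(z>.12)&(z<.19)&(hsv[...,1]<60)&(hsv[...,2]>110)
print('chrome',m.sum(),np.median(z[m]),cv2.minAreaRect((P[m][:,:2]*1000).astype(np.float32)))
for a in range(40,480,25):
    k=np.where(m[a])[0]
    if len(k): print(a,len(k),P[a,int(np.median(k))].round(4))
to(.530,.149,.026,79)
E
```

```text
time_s: 14.45
tcp_pos: [0.531, 0.1487, 0.1515]
tool_rot: [0.772, 0.636, -0.0, 0.0]
force: [0.2, 0.8, -3.3]
finger_gap: 0.0188
chrome 23875 0.15488286689880415 ((487.26910400390625, 171.61495971679688), (83.74185180664062, 200.27117919921875), 54.64621353149414)
115 97 [0.4492 0.165  0.1569]
140 84 [0.4568 0.1654 0.1561]
165 72 [0.4646 0.1652 0.1568]
190 90 [0.4721 0.1609 0.1559]
215 56 [0.4806 0.1592 0.1551]
240 57 [0.4895 0.1575 0.1544]
265 56 [0.4989 0.1556 0.1538]
290 54 [0.5087 0.1537 0.1536]
315 80 [0.518  0.1519 0.1551]
340 78 [0.5292 0.1497 0.154 ]
365 50 [0.5408 0.1471 0.1534]
390 49 [0.5517 0.1457 0.1547]
415 69 [0.5645 0.1433 0.1542]
440 52 [0.5749 0.1408 0.1567]
t 14.6 tcp [0.5315 0.1476 0.1515] angx 78.88 toolz [ 0.    -0.001 -1.   ] gap 0.0185 F [-0.2 -0.3 -3.9]
scaled d [ 0.0045 -0.007   0.5019] yaw -0.0014
```

View pics/c5.png

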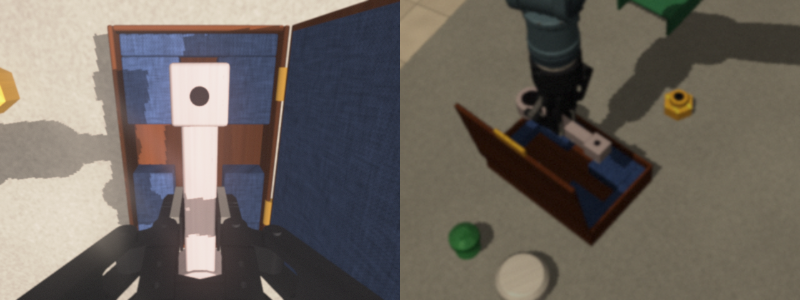

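The foot leads on the robot's side, over the narrow end, and the axes look aligned. A quick check of the foot-end position along the case axis comes before lowering.

```bash
python3 - <<'E'
from h import *
p=manip.camera_params('wrist'); im=cv2.imread('pics/w5.png'); f=np.load('pics/w5.npz'); C,D=f['C'],f['D']
v,u=np.mgrid[:480,:640]; P=withdepth(p,C,np.c_[u.ravel(),v.ravel()],D).reshape(480,640,3)
m=(P[...,2]>.14)&(P[...,2]<.175)&(v<205)&(u>240)&(u<400)
a=np.radians(79.); X=np.array([np.cos(a),np.sin(a)]); Y=np.array([-X[1],X[0]])
Q=onplane(p,C,np.c_[u[m],v[m]],.1565)[:,:2]-[.530,.149]
x,y=Q@X*1e3,Q@Y*1e3; print('foot end y',y.max(),'x at end',x[y>y.max()-8].min(),x[y>y.max()-8].max(),'foot inner', [ (k,np.ptp(x[(y>k)&(y<k+2)]).round(1)) for k in range(50,66,2)])
E
```

```text
Traceback (most recent call last):
ValueError: zero-size array to reduction operation maximum which has no identity
```

```bash
python3 - <<'E'
from h import *
p=manip.camera_params('wrist'); f=np.load('pics/w5.npz'); C,D=f['C'],f['D']
v,u=np.mgrid[:480,:640]; P=withdepth(p,C,np.c_[u.ravel(),v.ravel()],D).reshape(480,640,3)
m=(P[...,2]>.14)&(P[...,2]<.175)&(v<260)&(u>240)&(u<400)
a=np.radians(79.); X=np.array([np.cos(a),np.sin(a)]); Y=np.array([-X[1],X[0]])
Q=onplane(p,C,np.c_[u[m],v[m]],.1565)[:,:2]-[.530,.149]
x,y=Q@X*1e3,Q@Y*1e3; print(m.sum(),'foot y range',y.min(),y.max())
for k in np.arange(y.max()-45,y.max(),4):
    s=(y>k)&(y<k+4); print(k.round(1),x[s].min().round(1),x[s].max().round(1))
E
```

```text
12844 foot y range 35.15245894240742 86.65776038721371
41.7 -8.9 10.1
45.7 -9.1 10.2
49.7 -9.0 10.2
53.7 -14.1 15.2
57.7 -14.2 15.2
61.7 -14.2 15.1
65.7 -14.2 15.2
69.7 -14.2 15.1
73.7 -14.3 15.2
77.7 -14.2 15.1
81.7 -14.3 15.2
85.7 -13.9 14.8
```

```bash
python3 -m handwheel '[{"x":0,"y":-0.011,"z":0.03,"yaw":0,"fingers":1},{"x":0,"y":0,"z":0.06,"yaw":0,"fingers":1},{"x":0,"y":0,"z":0.08,"yaw":0,"fingers":1},{"x":0,"y":0,"z":0.08,"yaw":0,"fingers":1},{"x":0,"y":0,"z":0.06,"yaw":0,"fingers":1},{"x":0,"y":0,"z":0.03,"yaw":0,"fingers":1},{"x":0,"y":0,"z":0.02,"yaw":0,"fingers":1},{"x":0,"y":0,"z":0,"yaw":0,"fingers":1},{"x":0,"y":0,"z":0,"yaw":0,"fingers":1},{"x":0,"y":0,"z":0,"yaw":0,"fingers":1}]'
python3 -c "
from h import *
to(.530,.149,.0275,79)"
```

```text
time_s: 15.6
tcp_pos: [0.5292, 0.1494, 0.0624]
tool_rot: [0.772, 0.636, 0.001, 0.0]
force: [-0.1, 0.4, -3.7]
finger_gap: 0.0187
t 15.6 tcp [0.5292 0.1494 0.0624] angx 78.99 toolz [ 0.002  0.    -1.   ] gap 0.0187 F [-0.1  0.4 -3.7]
scaled d [-0.0012  0.0033  0.1395] yaw -0.0002
```

```bash
python3 -m handwheel '[{"x":0,"y":0.001,"z":0.02,"yaw":0,"fingers":1},{"x":0,"y":0,"z":0.025,"yaw":0,"fingers":1},{"x":0,"y":0,"z":0.025,"yaw":0,"fingers":1},{"x":0,"y":0,"z":0.022,"yaw":0,"fingers":1},{"x":0,"y":0,"z":0.018,"yaw":0,"fingers":1},{"x":0,"y":0,"z":0.012,"yaw":0,"fingers":1},{"x":0,"y":0,"z":0.008,"yaw":0,"fingers":1},{"x":0,"y":0,"z":0.004,"yaw":0,"fingers":1},{"x":0,"y":0,"z":0.003,"yaw":0,"fingers":1},{"x":0,"y":0,"z":0,"yaw":0,"fingers":1}]'
python3 -c "
from h import *
to(.530,.149,.0265,79)"
```

```text
time_s: 16.6
tcp_pos: [0.5288, 0.1493, 0.0274]
tool_rot: [0.772, 0.636, 0.0, 0.0]
force: [-0.2, 0.2, -3.8]
finger_gap: 0.0186
t 16.6 tcp [0.5288 0.1493 0.0274] angx 78.99 toolz [ 0. -0. -1.] gap 0.0186 F [-0.2  0.2 -3.8]
scaled d [-0.0003  0.0049  0.0035] yaw -0.0001
```

```bash
python3 -m handwheel '[{"x":0,"y":0,"z":0.001,"yaw":0,"fingers":1},{"x":0,"y":0,"z":0.001,"yaw":0,"fingers":1},{"x":0,"y":0,"z":0.001,"yaw":0,"fingers":1},{"x":0,"y":0,"z":0.001,"yaw":0,"fingers":1},{"x":0,"y":0,"z":0.001,"yaw":0,"fingers":1},{"x":0,"y":0,"z":0.001,"yaw":0,"fingers":1},{"x":0,"y":0,"z":0,"yaw":0,"fingers":1},{"x":0,"y":0,"z":0,"yaw":0,"fingers":1},{"x":0,"y":0,"z":0,"yaw":0,"fingers":1},{"x":0,"y":0,"z":0,"yaw":0,"fingers":1}]'
```

```text
time_s: 17.6
tcp_pos: [0.5288, 0.1493, 0.0268]
tool_rot: [0.772, 0.636, 0.0, 0.0]
force: [-3.5, -0.6, 6.4]
finger_gap: 0.0186
```

```bash
python3 -m handwheel '[{"x":0,"y":0,"z":0,"yaw":0,"fingers":0.2},{"x":0,"y":0,"z":0,"yaw":0,"fingers":0.2},{"x":0,"y":0,"z":0,"yaw":0,"fingers":0.2},{"x":0,"y":0,"z":0,"yaw":0,"fingers":0.2},{"x":0,"y":0,"z":0,"yaw":0,"fingers":0.2},{"x":0,"y":0,"z":0,"yaw":0,"fingers":0.2},{"x":0,"y":0,"z":-0.03,"yaw":0,"fingers":0.2},{"x":0,"y":0,"z":-0.06,"yaw":0,"fingers":0.2},{"x":0,"y":0,"z":-0.1,"yaw":0,"fingers":0.2},{"x":0,"y":0,"z":-0.1,"yaw":0,"fingers":0.2}]'
python3 -m handwheel '[{"x":0,"y":0,"z":-0.13,"yaw":0,"fingers":0.2},{"x":0,"y":0,"z":-0.15,"yaw":0,"fingers":0.2},{"x":0,"y":0,"z":-0.15,"yaw":0,"fingers":0.2},{"x":0,"y":0,"z":-0.15,"yaw":0,"fingers":0.2},{"x":0,"y":0,"z":-0.15,"yaw":0,"fingers":0.2},{"x":0,"y":0,"z":-0.15,"yaw":0,"fingers":0.2},{"x":0,"y":0,"z":-0.08,"yaw":0,"fingers":0.2},{"x":0,"y":0,"z":0,"yaw":0,"fingers":0.2},{"x":0,"y":0,"z":0,"yaw":0,"fingers":0.2},{"x":0,"y":0,"z":0,"yaw":0,"fingers":0.2}]'
python3 - <<'E'
from h import *
p,C,im,D=shot('wrist','w6')
v,u=np.mgrid[:480,:640]; P=withdepth(p,C,np.c_[u.ravel(),v.ravel()],D).reshape(480,640,3); z=P[...,2]
hsv=cv2.cvtColor(im,cv2.COLOR_RGB2HSV)
a=np.radians(79.); X=np.array([np.cos(a),np.sin(a)]); Y=np.array([-X[1],X[0]])
Q=P[...,:2]-[.53,.149]; cx,cy=Q@X,Q@Y
ch=(abs(cx)<.04)&(abs(cy)<.1)&(hsv[...,1]<70)&(hsv[...,2]>110)
for lo,hi in((-.09,-.045),(-.03,.05),(.06,.09)):
    s=ch&(cy>lo)&(cy<hi)&(z<.08); print(lo,s.sum(),np.percentile(z[s],[5,50,95,99]).round(4) if s.any() else '')
s=ch&(z<.08); print('extent',cx[s].min(),cx[s].max(),cy[s].min(),cy[s].max())
# lid plane
L=P[(cx>.07)&(z>.07)&(z<.23)&(abs(cy)<.11)]
l=np.c_[(L[:,:2]-[.53,.149])@X,L[:,2]]
print('lid pts',len(l)); k=np.polyfit(l[:,1],l[:,0],1); print('x at z .0485,.2:',np.polyval(k,[.0485,.2]),'angle',np.pi/2+np.arctan(k[0]), 'max z',l[:,1].max())
to(.53,.149,.3,79)
E
```

```text
time_s: 18.6
tcp_pos: [0.5282, 0.1492, 0.0992]
tool_rot: [0.772, 0.636, -0.0, -0.0]
force: [0.6, -0.6, -0.8]
finger_gap: 0.0683
time_s: 19.6
tcp_pos: [0.5279, 0.1492, 0.3368]
tool_rot: [0.772, 0.636, -0.001, -0.001]
force: [0.6, -0.4, -0.0]
finger_gap: 0.0683
-0.09 837 [0.0132 0.0313 0.0329 0.0335]
-0.03 1305 [0.0063 0.0295 0.0312 0.0325]
0.06 780 [0.0062 0.0316 0.0332 0.0337]
extent -0.03950188265956428 0.03917319144712612 -0.09998900520581024 0.09966249449366282
lid pts 20182
x at z .0485,.2: [0.07753066 0.10213625] angle 1.7318036119902929 max z 0.22512790409949798
t 19.65 tcp [0.5278 0.1492 0.3366] angx 78.99 toolz [-0.003 -0.001 -1.   ] gap 0.0686 F [0.7 0.4 0.3]
scaled d [0.0012 0.0091 0.1465] yaw -0.0001
```

View pics/w6.png

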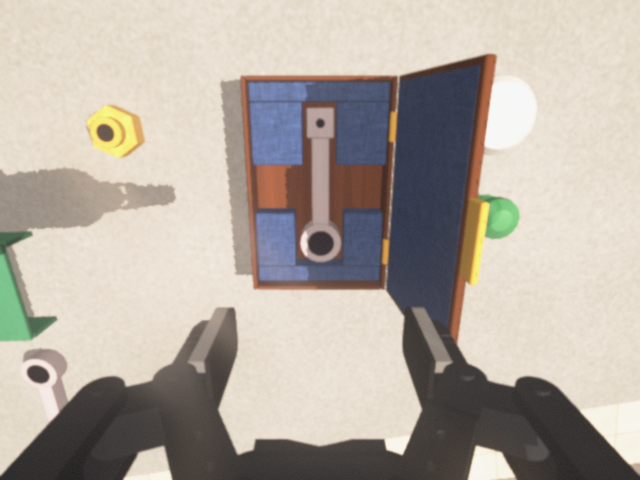

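The bracket is fully seated. Its collar (320,242) is in the wide end and its foot (320,122) in the narrow end, with its tops at about 31 mm against a rim at 48 mm. The lid stands open at about 1.73 rad. Next I go over the lid with the fingers shut and come down behind it.

```bash
python3 -m handwheel '[{"x":0.06,"y":0.009,"z":0,"yaw":0,"fingers":1},{"x":0.12,"y":0,"z":0,"yaw":0,"fingers":1},{"x":0.14,"y":0,"z":0,"yaw":0,"fingers":1},{"x":0.14,"y":0,"z":0,"yaw":0,"fingers":1},{"x":0.12,"y":0,"z":0,"yaw":0,"fingers":1},{"x":0.06,"y":0,"z":0,"yaw":0,"fingers":1},{"x":0.02,"y":0,"z":0,"yaw":0,"fingers":1},{"x":0,"y":0,"z":0,"yaw":0,"fingers":1},{"x":0,"y":0,"z":0,"yaw":0,"fingers":1},{"x":0,"y":0,"z":0,"yaw":0,"fingers":1}]'
python3 -c "
from h import *
a=np.radians(79.);x=.165
to(.53+x*np.cos(a),.149+x*np.sin(a),.205,79)"
```

```text
time_s: 20.65
tcp_pos: [0.5623, 0.31, 0.3385]
tool_rot: [0.772, 0.636, -0.0, 0.0]
force: [-0.5, 0.5, -0.5]
finger_gap: 0.0002
t 20.65 tcp [0.5623 0.31   0.3385] angx 78.92 toolz [ 0. -0. -1.] gap 0.0002 F [-0.5  0.5 -0.5]
scaled d [ 0.0034 -0.0042  0.5338] yaw -0.0008
```

```bash
python3 -m handwheel '[{"x":0.003,"y":-0.004,"z":0.04,"yaw":0,"fingers":1},{"x":0,"y":0,"z":0.08,"yaw":0,"fingers":1},{"x":0,"y":0,"z":0.1,"yaw":0,"fingers":1},{"x":0,"y":0,"z":0.1,"yaw":0,"fingers":1},{"x":0,"y":0,"z":0.1,"yaw":0,"fingers":1},{"x":0,"y":0,"z":0.07,"yaw":0,"fingers":1},{"x":0,"y":0,"z":0.035,"yaw":0,"fingers":1},{"x":0,"y":0,"z":0.009,"yaw":0,"fingers":1},{"x":0,"y":0,"z":0,"yaw":0,"fingers":1},{"x":0,"y":0,"z":0,"yaw":0,"fingers":1}]'
python3 -m handwheel '[{"x":-0.02,"y":0,"z":0,"yaw":0,"fingers":1},{"x":-0.03,"y":0,"z":0,"yaw":0,"fingers":1},{"x":-0.03,"y":0,"z":0,"yaw":0,"fingers":1},{"x":-0.03,"y":0,"z":0,"yaw":0,"fingers":1},{"x":-0.025,"y":0,"z":0,"yaw":0,"fingers":1},{"x":-0.025,"y":0,"z":0,"yaw":0,"fingers":1},{"x":-0.025,"y":0,"z":0,"yaw":0,"fingers":1},{"x":-0.025,"y":0,"z":0,"yaw":0,"fingers":1},{"x":-0.025,"y":0,"z":0,"yaw":0,"fingers":1},{"x":-0.015,"y":0,"z":0,"yaw":0,"fingers":1}]'
python3 -c "
from h import *
a=np.radians(79.);x=.066
to(.53+x*np.cos(a),.149+x*np.sin(a),.2028,79)"
```

```text
time_s: 21.65
tcp_pos: [0.5622, 0.3119, 0.2061]
tool_rot: [0.772, 0.636, 0.001, 0.0]
force: [-0.3, 0.3, 1.3]
finger_gap: -0.0001
time_s: 22.65
tcp_pos: [0.5497, 0.2501, 0.205]
tool_rot: [0.772, 0.636, 0.0, 0.0]
force: [-0.8, 2.5, 1.3]
finger_gap: 0.0
t 22.65 tcp [0.5497 0.2501 0.205 ] angx 78.98 toolz [ 0.001  0.    -1.   ] gap 0.0 F [-0.8  2.5  1.3]
scaled d [-0.1479 -0.0003  0.0089] yaw -0.0002
```

```bash
python3 -m handwheel '[{"x":-0.049,"y":0,"z":0.002,"yaw":0,"fingers":1},{"x":-0.049,"y":0,"z":0.003,"yaw":0,"fingers":1},{"x":-0.049,"y":0,"z":0.006,"yaw":0,"fingers":1},{"x":-0.046,"y":0,"z":0.013,"yaw":0,"fingers":1},{"x":-0.046,"y":0,"z":0.016,"yaw":0,"fingers":1},{"x":-0.046,"y":0,"z":0.019,"yaw":0,"fingers":1},{"x":-0.032,"y":0,"z":0.019,"yaw":0,"fingers":1},{"x":-0.031,"y":0,"z":0.02,"yaw":0,"fingers":1},{"x":-0.029,"y":0,"z":0.021,"yaw":0,"fingers":1},{"x":-0.029,"y":0,"z":0.022,"yaw":0,"fingers":1}]'
python3 -c "
from h import *
a=np.radians(79.);x=.0012
to(.53+x*np.cos(a),.149+x*np.sin(a),.1702,79)"
```

```text
time_s: 23.65
tcp_pos: [0.5299, 0.1502, 0.1689]
tool_rot: [0.772, 0.636, -0.0, 0.0]
force: [0.1, 0.4, 1.9]
finger_gap: 0.0002
t 23.65 tcp [0.5299 0.1502 0.1689] angx 79.0 toolz [-0. -0. -1.] gap 0.0002 F [0.1 0.4 1.9]
scaled d [ 0.0002  0.0013 -0.005 ] yaw -0.0
```

```bash
python3 -m handwheel '[{"x":-0.021,"y":0,"z":0.02,"yaw":0,"fingers":1},{"x":-0.02,"y":0,"z":0.021,"yaw":0,"fingers":1},{"x":-0.019,"y":0,"z":0.022,"yaw":0,"fingers":1},{"x":-0.018,"y":0,"z":0.023,"yaw":0,"fingers":1},{"x":-0.018,"y":0,"z":0.025,"yaw":0,"fingers":1},{"x":-0.015,"y":0,"z":0.025,"yaw":0,"fingers":1},{"x":-0.014,"y":0,"z":0.026,"yaw":0,"fingers":1},{"x":-0.013,"y":0,"z":0.027,"yaw":0,"fingers":1},{"x":-0.012,"y":0,"z":0.027,"yaw":0,"fingers":1},{"x":-0.01,"y":0,"z":0.027,"yaw":0,"fingers":1}]'
python3 -m handwheel '[{"x":-0.006,"y":0,"z":0.022,"yaw":0,"fingers":1},{"x":-0.005,"y":0,"z":0.02,"yaw":0,"fingers":1},{"x":-0.004,"y":0,"z":0.018,"yaw":0,"fingers":1},{"x":-0.003,"y":0,"z":0.016,"yaw":0,"fingers":1},{"x":-0.003,"y":0,"z":0.014,"yaw":0,"fingers":1},{"x":-0.002,"y":0,"z":0.012,"yaw":0,"fingers":1},{"x":-0.002,"y":0,"z":0.01,"yaw":0,"fingers":1},{"x":-0.001,"y":0,"z":0.008,"yaw":0,"fingers":1},{"x":0,"y":0,"z":0.006,"yaw":0,"fingers":1},{"x":0,"y":0,"z":0,"yaw":0,"fingers":1}]'
python3 -c "
from h import *
a=np.radians(79.);x=-.0455
to(.53+x*np.cos(a),.149+x*np.sin(a),.0735,79)"
```

```text
time_s: 24.65
tcp_pos: [0.5225, 0.1112, 0.1081]
tool_rot: [0.772, 0.636, -0.0, 0.0]
force: [0.1, 0.0, 1.0]
finger_gap: -0.0002
time_s: 25.65
tcp_pos: [0.5213, 0.1051, 0.0771]
tool_rot: [0.772, 0.636, -0.0, 0.0]
force: [0.1, -0.9, 0.8]
finger_gap: 0.0001
t 25.65 tcp [0.5213 0.1051 0.0771] angx 78.99 toolz [-0. -0. -1.] gap 0.0001 F [ 0.1 -0.9  0.8]
scaled d [-0.003   0.0009  0.0144] yaw -0.0001
```

Gently press the last 4 mm or so until contact with the rim shows.

```bash
python3 -m handwheel '[{"x":0,"y":0,"z":0.003,"yaw":0,"fingers":1},{"x":0,"y":0,"z":0.003,"yaw":0,"fingers":1},{"x":0,"y":0,"z":0.003,"yaw":0,"fingers":1},{"x":0,"y":0,"z":0.002,"yaw":0,"fingers":1},{"x":0,"y":0,"z":0.002,"yaw":0,"fingers":1},{"x":0,"y":0,"z":0.002,"yaw":0,"fingers":1},{"x":0,"y":0,"z":0.001,"yaw":0,"fingers":1},{"x":0,"y":0,"z":0.001,"yaw":0,"fingers":1},{"x":0,"y":0,"z":0,"yaw":0,"fingers":1},{"x":0,"y":0,"z":0,"yaw":0,"fingers":1}]'
```

```text
time_s: 26.65
tcp_pos: [0.5214, 0.1051, 0.0735]
tool_rot: [0.772, 0.636, 0.0, 0.0]
force: [-1.1, -0.5, 4.4]
finger_gap: -0.0001
```

```bash
python3 -m handwheel '[{"x":0,"y":0,"z":0.001,"yaw":0,"fingers":1},{"x":0,"y":0,"z":0.001,"yaw":0,"fingers":1},{"x":0,"y":0,"z":0.001,"yaw":0,"fingers":1},{"x":0,"y":0,"z":0.001,"yaw":0,"fingers":1},{"x":0,"y":0,"z":0,"yaw":0,"fingers":1},{"x":0,"y":0,"z":0,"yaw":0,"fingers":1},{"x":0,"y":0,"z":0,"yaw":0,"fingers":1},{"x":0,"y":0,"z":0,"yaw":0,"fingers":1},{"x":0,"y":0,"z":0,"yaw":0,"fingers":1},{"x":0,"y":0,"z":0,"yaw":0,"fingers":1}]'
```

```text
time_s: 27.65
tcp_pos: [0.5214, 0.1051, 0.0735]
tool_rot: [0.772, 0.636, 0.0, 0.0]
force: [-4.4, -0.9, 11.6]
finger_gap: -0.0
```

The pose no longer moves and the force has risen to 11.6 N, so the lid is on the rim. Withdraw straight up and check.

```bash
python3 -m handwheel '[{"x":0,"y":0,"z":-0.01,"yaw":0,"fingers":1},{"x":0,"y":0,"z":-0.04,"yaw":0,"fingers":1},{"x":0,"y":0,"z":-0.1,"yaw":0,"fingers":1},{"x":0,"y":-0.05,"z":-0.15,"yaw":0,"fingers":1},{"x":0,"y":0,"z":-0.15,"yaw":0,"fingers":1},{"x":0,"y":0,"z":-0.15,"yaw":0,"fingers":1},{"x":0,"y":0,"z":-0.15,"yaw":0,"fingers":1},{"x":0,"y":0,"z":-0.1,"yaw":0,"fingers":1},{"x":0,"y":0,"z":-0.03,"yaw":0,"fingers":1},{"x":0,"y":0,"z":0,"yaw":0,"fingers":1}]'
python3 - <<'E'
from h import *
p,C,im,D=shot('wrist','w7'); s=shot('side','sd2')
cv2.imwrite('pics/c7.png',np.hstack([cv2.resize(im[:,:,::-1],(400,300)),cv2.resize(s[2][200:470,110:470,::-1],(400,300))]))
v,u=np.mgrid[:480,:640]
for nm,(p,C,im,D) in dict(w=(p,C,im,D),s=s).items():
    P=withdepth(p,C,np.c_[u.ravel(),v.ravel()],D).reshape(480,640,3); z=P[...,2]
    a=np.radians(79.); X=np.array([np.cos(a),np.sin(a)]); Y=np.array([-X[1],X[0]])
    Q=P[...,:2]-[.53,.149]; cx,cy=Q@X,Q@Y
    for lo,hi in((-.075,-.05),(-.02,.02),(.05,.075)):
        m=(cx>lo)&(cx<hi)&(abs(cy)<.1)&(z>0)&(z<.1); print(nm,lo,m.sum(),np.median(z[m]).round(4) if m.any() else '')
    for n,(x,y) in dict(nut=(.429,-.071),cover=(.5,.362),knob=(.607,.339)).items():
        m=(np.hypot(P[...,0]-x,P[...,1]-y)<.05)&(z>.02)&(z<.06)
        if m.any(): print(nm,n,P[m].mean(0).round(3))
E
```

```text
time_s: 28.65
tcp_pos: [0.5097, 0.1077, 0.2929]
tool_rot: [0.772, 0.636, 0.001, 0.001]
force: [-0.0, 0.4, -0.7]
finger_gap: 0.0
w -0.075 5009 0.0571
w -0.02 8035 0.0572
w 0.05 5032 0.0573
w nut [ 0.422 -0.064  0.029]
w cover [0.488 0.351 0.038]
w knob [0.597 0.341 0.044]
s -0.075 884 0.0557
s -0.02 1525 0.0558
s 0.05 1039 0.0556
s nut [ 0.42  -0.062  0.029]
s cover [0.486 0.361 0.036]
s knob [0.598 0.349 0.043]
```

View pics/c7.png

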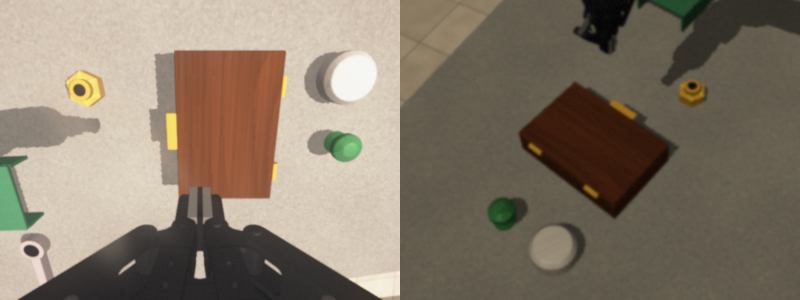

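The lid lies level at 57 mm across its width, the three bystanders are where they were, and the arm is clear. I'm handing the job in.

```bash
python3 -c "
from cell import manip
print(manip.job_done())"
```

```text
the job is handed in; nothing more can be done
None
```

The chrome horn bracket is packed in its pocket and the case lid is fully shut; I handed the job in at about 29 s of the 70 s allowed.

**What I did:**
- I gripped the bracket by its foot, drew it about 165 mm straight out from under the riser, set it flat on the bench and let go.
- I took it again by the middle of its bar, turned it about 85° and lowered it into the pocket. I released it only once contact showed, at about 6 N, with the lid still open.
- I closed the lid with shut fingers along its arc, pressing with at most about 12 N in any reading.

**Last checks:**
- **Bracket:** before closing, its foot was in the narrow end and its collar in the wide end. Its tops were about 31 to 33 mm above the bench, below the 48 mm rim.
- **Lid:** its outer face is level to within 0.2 mm across its width, at about 57 mm in the wrist view and 56 mm in the side view. The expected height when shut is 56.5 mm.
- **Motor cover, nut and knob:** I never touched them. Their measured positions differ by about 1 cm between camera views, because each view averages only the faces it can see. The pictures give no sign that they moved.
- **Robot:** it is clear of everything.

Before lowering, the wrist view and the commanded pose disagreed by about 1.5 mm along the pocket. I applied a 2.7 mm correction, and the bracket went in freely.

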